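Hang a board carrier on the drying rail

TASK

Take the red-handled board carrier off the slanted grey stand and hang it on the yellow drying rail: lift both of its hooks over the yellow lip, lower it gently until it is fully seated with both hooks down in the channel behind the lip, between the black end stops, and let go. Do not drop it, and leave the flux tin and the tape roll where they are.

Things in the scene. Friction and masses are not known exactly. Their poses are not given: they have to be found in the camera images.
- carrier: Loose board carrier, 0.25 kg: aluminium frame 140 mm wide (y), 6 mm thick (x), green board in it; frame spans z = -100 to 6 mm. Origin: middle of frame, level with the hook arms' underside. z runs up the frame to the handle, x is the frame's normal, to the hooks. It starts leaning 28 degrees from vertical on the stand, handle end towards the robot, hooks on its upper side; slides off up the slope.
- grip (a point): Middle of the carrier's red handle bar, 49 mm up its z from its origin; axes as the carrier. Bar 120 mm long (y), 22 mm high (z), 10 mm thick (x): too long to take endwise, so pinch its thickness with the gripper tilted like the carrier. Open below the bar for 30 mm, save for two straps at y = +-45 mm.
- hook_left (a point): Lower tip of the carrier's steel hook at its y = +45 mm: carrier point (24, 45, -16) mm. The hook is 12 mm wide: an arm 8 mm high along +x, underside at carrier z = 0, ending in a prong from x = 21 to 27 mm that hangs 16 mm below the arm's underside. Gap between the frame's rear face (x = 3) and the prong: 18 mm
- hook_right (a point): Lower tip of the carrier's other, equal hook at its y = -45 mm: carrier point (24, -45, -16) mm
- rail: Fixed drying rail 250 mm long (y); origin on the table below the lip; front is -x. Yellow upright plate, x = -3 to 3, z = 75 to 155 mm; its top edge is the anti-jump lip. Behind it a channel: floor z = 127, x = 3 to 36 mm, back wall up to z = 151. Black stops at its ends, up to z = 167, 234 mm apart inside. Dark base 10 mm high, x = -33 to 77 mm
- lip (a point): Middle of the lip's top edge, 155 mm above the table, axes as the rail. Seated, the carrier's x points along this x, its frame in front of the plate, hook arms resting on the lip (carrier origin at z = 0, x = -6 to -18 mm here), prongs in the channel; let go, it may lean a few degrees, rear face against the plate
- stand: Fixed slanted grey stand, origin under it on the blue mat (2 mm); base 160 mm wide (y), x = -35 to 95 mm, 8 mm high. The carrier's origin starts 122 mm above this origin. Two sloping arms at y = +-62 mm and a ledge carry it; the handle overhangs the arms, so fingers tilted with the slope have room on both sides
- flux_tin: bystander, loose: round orange and white tin, 50 mm across, 18 mm high, origin at the centre of its underside; leave it
- tape: bystander, loose: roll of orange tape, 61 mm across, 12 mm high, origin at the centre of its underside; leave it

How it is judged:
By the outcome, as a careful person would: the job done as asked, in the order asked, and still so for the second after the job is handed in, with the robot touching nothing.
It also fails if it takes over 48 s, if anything falls off the work surface, if the arm or the gripper's body presses on something with over 40 N, if the wrist force passes 120 N, or if a joint passes its speed limit or range.

ROBOT

A 6-joint arm with a two-finger parallel gripper is mounted at the origin on a cart in front of the work surface, level with it; the furniture and walls round the work are solid. World frame = base frame: x ahead of the robot, y to its left, z up, the work surface at z = 0. Lengths are in m, angles in rad, forces in N, time in s.
With the tool pointing down it reaches from about 0.35 to 0.775 m from the base axis. Payload 7.3 kg.
Tool frame: the origin (TCP) lies at the very end of the fingers, on their centre line; the grasp point (between the pads) lies 19 mm behind it; z points along the fingers, y is the line along which they close (so a half turn about z gives the same grasp; the last joint's range is limited). The gripper opens to 92 mm and grips with 3 to 60 N. Pads are 19 mm wide; open, the fingers measure 130 mm over their backs; the gripper's body (75 mm by 190 mm) begins 47 mm behind the grasp point.
Start: joints at [1.006, 0.342, 1.524, -0, 1.275, -0.146], TCP at [0.213, 0.48, 0.227] pointing down, gripper open.
Joint ranges: [-2.53, 2.53], [-0.77, 2.02], [0.04, 2.7], [-1, 4.14], [0.28, 2.66], [-3.11, 3.11]. Speed limits (rad/s): [2.57, 2.57, 3.14, 3.14, 3.14, 3.14].

INTERFACE

Orientations are given as [roll, pitch, yaw] about the fixed x, y, z axes, in that order (R = Rz(yaw) Ry(pitch) Rx(roll)).
In Python, from cell import robot gives the robot as it stands. The module is installed in compiled form; this text tells all that it offers.
- The arm moves only by the tool arm_command, never from a script. Its argument "moves" is a list of rows, each a list of 3 entries, a list of its own where there are three numbers: the shift along the tool's x, y, z in m, then the turn, a rotation vector about the tool's x, y, z in rad, then the finger opening in m, from 0 to 0.0918. In form: [[[dx, dy, dz], [ax, ay, az], claw], ...]. A call has exactly 5 rows; each row is the pose to reach, as a shift and turn from the pose commanded when the call began, along the tool's axes at that moment; what a row does not reach only later rows make up. A row lasts 1/10 s, in which the tool goes at most 50 mm and 8.59 degrees, less where a joint would pass 70% of its speed; a pose out of reach is approached as far as the arm can. A call with a gripper value outside its range is refused whole. The fingers move at their own pace and stop on an object; "squeeze" is the grip in N (left out, the last holds). Time passes only in rows, so rows that repeat a pose let the fingers close, or fill a call up. It gives the time, the measured TCP pose, the force, the opening and the grip force at its end, in the units of the state.
- robot.observe(): the state, without advancing time (a new reading comes with each control period).
- robot.read_camera(name): name is "scene" or "top" or "wrist"; returns the picture (400x640x3 uint8, red, green, blue); there is no depth.
- robot.camera_model(name): a dict with "fx", "fy", "cx", "cy" (pixels), "R" (3x3) and "t" (3): a world point X has camera coordinates R X + t. Camera axes: x right, y down, z forward; pixel columns grow to the right and rows downward; lengths in m; the calibration is good to about 2 mm. The wrist camera is an equidistant fisheye: a pixel r from the principal point sees the ray r / f radians off the axis. A picture is of the moment at which its call begins: read the wrist's pose just before it. camera_model takes no time and is no camera call; for the wrist camera it gives the pose at the moment of the call.
- robot.hand_in(): hands the job in; it is judged then, once.
The state is a dict: "time": time; "qpos": joint angles; "qvel": joint speeds; "joint_efforts": joint torques, N m; "tool_pos": TCP position; "tool_rot": TCP orientation; "contact_force": force on the tool from outside, world axes, zero at the start; "torque": the same for the moment, N m; "opening": finger opening in m; "grip_force": force on a finger pad.
Only numpy, scipy, OpenCV 4.12 (cv2) and the standard library are available. Lean on these libraries where they do the work, as an engineer would, in place of code of your own. Each camera call takes 0.05 s, during which the arm holds its last target. There are 200 camera calls.

## Working session

There is one attempt and no reset: what is moved stays moved. The work goes in short steps, Python scripts to look and compute and a tool call to move; the robot and the scene stay as the last step left them, time stands still between calls to the robot, and variables do not carry over. Pictures are saved under pics/ and viewed, at most 14 in all, crops included, and the job is handed in when it is done.

Besides the shell and the picture viewer there is one more tool, called after "Request:" as name(argument=value, ...), one argument or row to a line, values as JSON. arm_command: Moves the arm, as the interface text tells. Its arguments: {"type":"object","properties":{"moves":{"type":"array"},"squeeze":{"type":"number"}},"required":["moves"]}

```bash
mkdir -p pics; python3 - <<'E'
from cell import robot
import cv2,numpy as np
s=robot.observe();print({k:np.round(v,3) for k,v in s.items()})
for n in("scene","top"):
    m=robot.camera_model(n);print(n,m)
    cv2.imwrite(f"pics/{n}0.png",robot.read_camera(n)[:,:,::-1])
E
```

```text
{'time': np.float64(0.0), 'qpos': array([ 1.006,  0.343,  1.525, -0.   ,  1.275, -0.146]), 'qvel': array([-0.002, -0.002, -0.   , -0.   ,  0.001, -0.   ]), 'joint_efforts': array([-1.0000e-03, -4.3126e+01, -2.4421e+01,  7.2000e-02,  5.6000e-02,
       -0.0000e+00]), 'tool_pos': array([0.213, 0.479, 0.226]), 'tool_rot': array([-3.14 , -0.   ,  2.723]), 'contact_force': array([-0.743,  0.292,  0.063]), 'torque': array([-0.022, -0.011, -0.022]), 'grip_force': np.float64(0.0), 'opening': np.float64(0.092)}
scene {'fx': 390.2874576868053, 'fy': 390.2874576868053, 'cx': 326.03910445882843, 'cy': 203.43153398673823, 'R': array([[ 0.55653888, -0.83066442,  0.01615844],
       [-0.44690885, -0.31570761, -0.83701923],
       [ 0.70038343,  0.45861239, -0.54693484]]), 't': array([-0.42280699,  0.27832228,  0.90357824])}
top {'fx': 428.0135633866569, 'fy': 428.0135633866569, 'cx': 316.48951287112965, 'cy': 201.066744000756, 'R': array([[-0.00956901, -0.99990973,  0.00943258],
       [-0.99351606,  0.00843827, -0.11337826],
       [ 0.11328843, -0.01045634, -0.99350712]]), 't': array([-0.13589685,  0.50582531,  1.15567562])}
```

View pics/scene0.png

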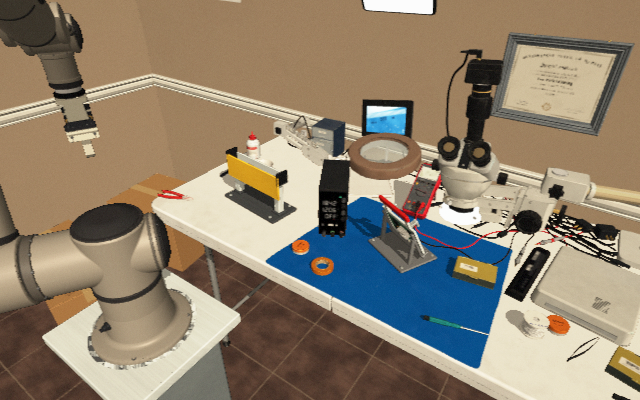

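View pics/top0.png

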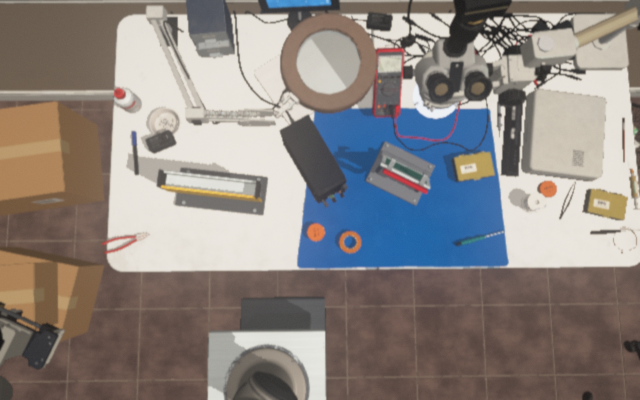

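The scene view shows the red handle at about (395,207), the yellow rail at (255,175) and a tall black box between them at (333,195). In the top view the handle is at (402,177), the rail at (212,190) and the box at (313,160). Next I triangulate the handle and lip.

```bash
cat > h.py <<'E'
from cell import robot
import cv2,numpy as np
def ray(m,p):
    d=np.array([(p[0]-m['cx'])/m['fx'],(p[1]-m['cy'])/m['fy'],1.]);R=np.array(m['R']);d=R.T@d
    return -R.T@np.array(m['t']),d/np.linalg.norm(d)
def tri(*rs):
    A=0;b=0
    for c,d in rs:
        P=np.eye(3)-np.outer(d,d);A=A+P;b=b+P@c
    x=np.linalg.solve(A,b);return x,[np.linalg.norm(np.cross(x-c,d)) for c,d in rs]
def plane(r,z): return r[0]+r[1]*(z-r[0][2])/r[1][2]
def proj(m,X):
    c=np.array(m['R'])@X+m['t'];return c[:2]/c[2]*[m['fx'],m['fy']]+[m['cx'],m['cy']]
def mask(im,kind,box):
    h=cv2.cvtColor(im,cv2.COLOR_RGB2HSV);H,S,V=[h[...,i].astype(int) for i in range(3)]
    k={'red':((H<6)|(H>173))&(S>150)&(V>90),'yel':(H>17)&(H<30)&(S>150)&(V>90)}[kind]
    o=np.zeros(k.shape,np.uint8);x0,y0,x1,y1=box;o[y0:y1,x0:x1]=k[y0:y1,x0:x1];return o
def big(o):
    n,l,s,c=cv2.connectedComponentsWithStats(o);i=1+np.argmax(s[1:,4]);return (l==i).astype(np.uint8)
def ends(o):
    q=cv2.minAreaRect(cv2.findContours(o,0,2)[0][0]);return q,cv2.boxPoints(q)
E
python3 - <<'E'
from h import *
for n,br,by in(("scene",(370,185,425,235),(215,140,300,205)),("top",(375,150,435,200),(150,160,275,215))):
    im=cv2.imread(f"pics/{n}0.png")[:,:,::-1].copy();m=robot.camera_model(n)
    for k,b in(('red',br),('yel',by)):
        o=big(mask(im,k,b));q,p=ends(o);print(n,k,o.sum(),np.round(p,1).tolist())
    x0,y0,x1,y1=(200,130,440,280) if n=="scene" else (150,120,440,260)
    c=im[y0:y1,x0:x1,::-1];
    cv2.imwrite(f"pics/{n}c.png",cv2.resize(c,None,fx=780/c.shape[1],fy=780/c.shape[1],interpolation=cv2.INTER_CUBIC))
E
```

```text
scene red 338 [[375.5, 215.89999389648438], [379.1000061035156, 194.6999969482422], [426.3999938964844, 202.60000610351562], [422.8999938964844, 223.8000030517578]]
scene yel 1114 [[218.39999389648438, 170.1999969482422], [227.39999389648438, 152.1999969482422], [286.6000061035156, 181.8000030517578], [277.6000061035156, 199.8000030517578]]
top red 183 [[382.3999938964844, 172.1999969482422], [384.20001220703125, 168.60000610351562], [426.6000061035156, 189.8000030517578], [424.79998779296875, 193.39999389648438]]
top yel 33 [[207.89999389648438, 192.8000030517578], [208.0, 191.8000030517578], [238.10000610351562, 195.10000610351562], [238.0, 196.10000610351562]]
```

View pics/scenec.png

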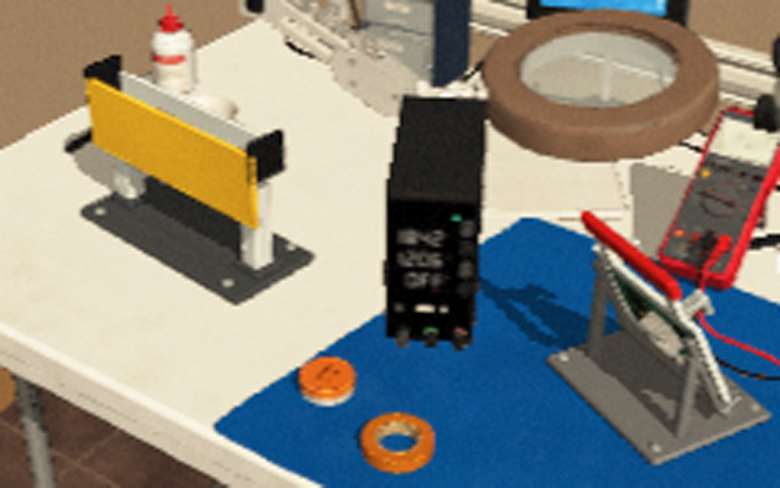

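View pics/topc.png

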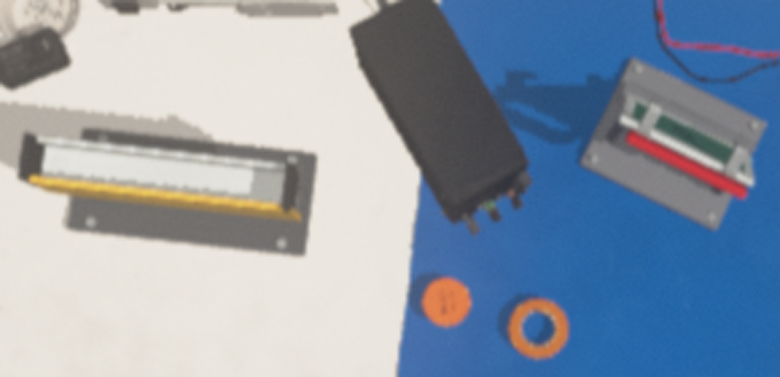

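The enlarged views show the bar ends in the scene at about (380.6,196.8) and (408,219.8), and in the top view at (384,171) and (427,191.5). The lip's top edge runs (227,155.5)–(278,181) in the scene and (161,187)–(261,199.5) in the top view.

```bash
python3 - <<'E'
from h import *
S=robot.camera_model("scene");T=robot.camera_model("top")
P=[]
for n,a,b in(("hL",(381,197.5),(384,171)),("hR",(407.5,219.5),(427,191.5)),("lipL",(227.3,155.3),(161.3,187)),("lipR",(278,181),(260.8,199.2))):
    x,e=tri(ray(S,a),ray(T,b));P.append(x);print(n,x.round(4),np.round(e,4))
for i in(0,2):
    d=P[i+1]-P[i];print(np.linalg.norm(d),np.degrees(np.arctan2(d[1],d[0]))+90,(P[i]+P[i+1])/2)
for a,z in(((202.5,134)," "),):pass
# stand base corners from top (crop px), z=0.010
q=[(632,60),(764,122),(715,230),(582,165)]
for c in q: print('stand',plane(ray(T,(c[0]/2.69+150,c[1]/2.69+120)),.01).round(4))
q=[(318,153),(302,254),(67,229)]
for c in q: print('rail',plane(ray(T,(c[0]/2.69+150,c[1]/2.69+120)),.01).round(4))
# box top corners
for c in [(438,2),(525,165),(455,218),(352,30)]: print('box@.14',plane(ray(T,(c[0]/2.69+150,c[1]/2.69+120)),.14).round(3))
print('boxh',tri(ray(S,(200+388/3.25,130+190/3.25)),ray(T,(150+455/2.69,120+212/2.69))))
E
```

```text
hL [ 0.5629 -0.3076  0.167 ] [0.0014 0.0014]
hR [ 0.5102 -0.4107  0.1668] [0.0002 0.0002]
lipL [0.5295 0.2465 0.1493] [0.0001 0.0001]
lipR [ 4.967e-01 -4.000e-04  1.479e-01] [0.0004 0.0004]
0.11586760097207469 -27.093632261386944 [ 0.53656293 -0.35914431  0.16690823]
0.24903343440877915 -7.5687002140591915 [0.51307432 0.12304044 0.14855388]
stand [ 0.6745 -0.3383  0.01  ]
stand [ 0.6064 -0.4765  0.01  ]
stand [ 0.4918 -0.4203  0.01  ]
stand [ 0.5618 -0.2825  0.01  ]
rail [ 0.5768 -0.0047  0.01  ]
rail [0.4704 0.0116 0.01  ]
rail [0.4987 0.2562 0.01  ]
box@.14 [ 0.699 -0.132  0.14 ]
box@.14 [ 0.541 -0.212  0.14 ]
box@.14 [ 0.492 -0.146  0.14 ]
box@.14 [ 0.672 -0.05   0.14 ]
boxh (array([ 0.49545775, -0.14780106,  0.17326224]), [np.float64(0.002953423703905927), np.float64(0.0029534237039060564)])
```

Checks: the bar length comes out at 116 mm (120 given) and its height at 0.167, which is 122+49·cos28+2 mm as expected. The lip is 249 mm long (250 given). Its height reads 0.1485, about 6 mm low, so I'll recheck it close up. Now I work out the approach moves.

```bash
cat >> h.py <<'E'
from scipy.spatial.transform import Rotation as Ro
def Rc(yaw,tilt): return Ro.from_euler('z',yaw,degrees=True)*Ro.from_euler('y',-tilt,degrees=True)   # carrier
Fl=Ro.from_matrix(np.array([[0,1,0],[1,0,0],[0,0,-1]]))  # tool axes in carrier: y_t=x_c, z_t=-z_c, x_t=y_c
def now():
    s=robot.observe();return s['tool_pos'],Ro.from_euler('xyz',s['tool_rot']),s
def rel(g,yaw,tilt,off=.019,a=None):
    """grip-point target -> shift/turn in tool axes, from pose a"""
    p,R=a or now()[:2];T=Rc(yaw,tilt)*Fl;t=np.array(g)+off*T.as_matrix()[:,2]
    print(R.inv().apply(t-p).round(4).tolist(),(R.inv()*T).as_rotvec().round(4).tolist(),t.round(3));return t,T
E
python3 - <<'E'
from h import *
a=rel((.36,.32,.38),40,0)
b=rel((.42,.12,.38),15,0,a=a)
c=rel((.43,-.12,.38),-12,14,a=b)
tz=(Rc(-26.7,28)*Fl).as_matrix()[:,2]
d=rel(np.array((.537,-.359,.167))-.12*tz,-26.7,28,a=c)
E
```

```text
[-0.1988, -0.0861, -0.1348] [-0.0013, 0.0001, 0.4538] [0.36  0.32  0.361]
[-0.1918, -0.0826, 0.0] [0.0, 0.0, 0.4363] [0.42  0.12  0.361]
[-0.2365, -0.0484, -0.0006] [-0.2398, -0.0576, 0.4689] [ 0.434 -0.121  0.362]
[-0.1995, 0.0753, 0.1274] [-0.243, -0.0922, 0.2401] [ 0.495 -0.338  0.256]
```

Request:
arm_command(
  moves=[
    [[-0.02,-0.01,-0.04],[0,0,0.09],0.09],
    [[-0.06,-0.03,-0.08],[0,0,0.18],0.09],
    [[-0.1,-0.045,-0.11],[0,0,0.27],0.09],
    [[-0.15,-0.065,-0.135],[0,0,0.36],0.09],
    [[-0.199,-0.086,-0.135],[0,0,0.454],0.09],
  ],
)

```text
time: 0.6
tool_pos: [0.3459, 0.3361, 0.3612]
tool_rot: [3.137, 0.0, 2.266]
contact_force: [1.1, 0.1, -0.3]
opening: 0.0903
grip_force: 0.0
```

Request:
arm_command(
  moves=[
    [[-0.04,-0.017,0],[0,0,0.09],0.09],
    [[-0.08,-0.033,0],[0,0,0.18],0.09],
    [[-0.12,-0.05,0],[0,0,0.27],0.09],
    [[-0.16,-0.066,0],[0,0,0.36],0.09],
    [[-0.192,-0.083,0],[0,0,0.436],0.09],
  ],
)

```text
time: 1.1
tool_pos: [0.4049, 0.1343, 0.3584]
tool_rot: [-3.141, 0.0, 1.828]
contact_force: [0.9, 0.3, -0.3]
opening: 0.0901
grip_force: 0.0
```

```bash
python3 - <<'E'
from h import *
s=now()[2];print(s['time'],s['tool_pos'],s['tool_rot'],s['qpos'].round(2))
m=robot.camera_model("wrist");print(m);im=robot.read_camera("wrist");cv2.imwrite("pics/w1.png",im[:,:,::-1])
c=rel((.43,-.12,.38),-12,14)
E
```

```text
1.1 [0.40486594 0.13425434 0.3583765 ] [-3.14112940e+00  1.49416689e-04  1.82848754e+00] [ 0.14  0.08  1.5  -0.    1.56 -0.12]
{'fx': 309.70691628693146, 'fy': 309.70691628693146, 'cx': 310.9324352534646, 'cy': 201.8834276343867, 'R': array([[ 9.66641090e-01,  2.56134183e-01, -5.31887492e-04],
       [ 2.44907886e-01, -9.23661402e-01,  2.94736735e-01],
       [ 7.50008689e-02, -2.85034902e-01, -9.55578345e-01]]), 't': array([-0.42696753, -0.0505464 ,  0.52537683])}
[-0.2506, -0.0347, -0.0024] [-0.2402, -0.0527, 0.459] [ 0.434 -0.121  0.362]
```

View pics/w1.png

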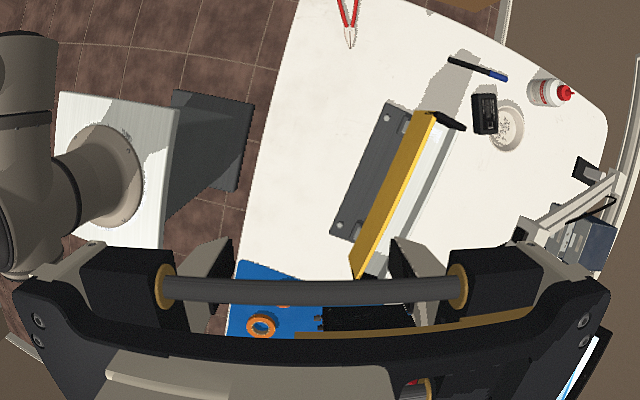

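The wrist view shows the yellow plate from (433,112) down to (360,278), with the lip along its right boundary. I measure the lip line from here and check it against the top camera.

```bash
cat >> h.py <<'E'
def fray(m,p):
    u=np.array([(p[0]-m['cx'])/m['fx'],(p[1]-m['cy'])/m['fy']]);r=np.linalg.norm(u)
    R=np.array(m['R']);d=np.append(np.sin(r)*u/r,np.cos(r));return -R.T@np.array(m['t']),R.T@d
E
python3 - <<'E'
from h import *
m=robot.camera_model("wrist");T=robot.camera_model("top");S=robot.camera_model("scene")
im=cv2.imread("pics/w1.png")[:,:,::-1].copy()
o=big(mask(im,'yel',(330,100,470,285)))
ys=np.arange(125,232,8);xr=np.array([np.flatnonzero(o[y]).max()+1 for y in ys]);xl=np.array([np.flatnonzero(o[y]).min() for y in ys])
print(xr,xl)
print('top yellow px', cv2.boundingRect(o), [ (int(np.flatnonzero(o[y]).min()),int(np.flatnonzero(o[y]).max())) for y in(108,110,112,114,116)])
for z in(.149,.155):
    p=np.array([plane(fray(m,q),z) for q in zip(xr,ys)]);k=np.polyfit(p[:,1],p[:,0],1)
    print(z,'x at y=.123',np.polyval(k,.123),'yaw',-np.degrees(np.arctan(k[0])),'resid',np.abs(np.polyval(k,p[:,1])-p[:,0]).max())
    for n,M,a in(('t',T,[(161.3,187),(260.8,199.2)]),('s',S,[(227.3,155.3),(278,181)])):
        print(n,[plane(ray(M,q),z).round(4).tolist() for q in a])
E
```

```text
[433 430 426 423 419 415 412 408 404 401 397 393 389 385] [409 406 402 398 395 391 387 384 380 377 373 369 365 361]Traceback (most recent call last):
  File "<stdin>", line 7, in <module>
    return umr_minimum(a, axis, None, out, keepdims, initial, where)
ValueError: zero-size array to reduction operation minimum which has no identity
```

```bash
python3 - <<'E'
from h import *
m=robot.camera_model("wrist");T=robot.camera_model("top");S=robot.camera_model("scene")
im=cv2.imread("pics/w1.png")[:,:,::-1].copy()
o=big(mask(im,'yel',(330,100,470,285)))
ys=np.arange(125,232,8);xr=np.array([np.flatnonzero(o[y]).max()+1 for y in ys]);xl=np.array([np.flatnonzero(o[y]).min() for y in ys])
for z,xx in((.149,xr),(.155,xr),(.075,xl)):
    p=np.array([plane(fray(m,q),z) for q in zip(xx,ys)]);k=np.polyfit(p[:,1],p[:,0],1)
    print(z,'x at y=.123',np.polyval(k,.123).round(4),'yaw',-np.degrees(np.arctan(k[0])),'resid',np.abs(np.polyval(k,p[:,1])-p[:,0]).max())
    for n,M,a in(('t',T,[(161.3,187),(260.8,199.2)]),('s',S,[(227.3,155.3),(278,181)])):
        print(n,[plane(ray(M,q),z).round(4).tolist() for q in a])
E
```

```text
0.149 x at y=.123 0.5229 yaw -7.175078398899091 resid 0.0006388940138351007
t [[0.5294, 0.2466, 0.149], [0.4968, -0.0008, 0.149]]
s [[0.5299, 0.2468, 0.149], [0.4949, -0.0014, 0.149]]
0.155 x at y=.123 0.5205 yaw -7.1750783988992 resid 0.0006284598561087096
t [[0.5285, 0.2445, 0.155], [0.4961, -0.0015, 0.155]]
s [[0.5216, 0.2373, 0.155], [0.4871, -0.0084, 0.155]]
0.075 x at y=.123 0.5167 yaw -7.441447457541421 resid 0.0008771633792606925
t [[0.5406, 0.2728, 0.075], [0.5056, 0.0081, 0.075]]
s [[0.6314, 0.3637, 0.075], [0.5921, 0.0841, 0.075]]
```

The lip centre is at about (0.516, 0.123), yaw −7.3°, with an uncertainty of about 4 mm. I'll refine that later with a still arm. On to the carrier.

Request:
arm_command(
  moves=[
    [[-0.045,-0.006,0],[-0.048,-0.01,0.092],0.07],
    [[-0.09,-0.013,0],[-0.096,-0.02,0.184],0.07],
    [[-0.135,-0.02,0],[-0.144,-0.03,0.276],0.07],
    [[-0.18,-0.026,0],[-0.192,-0.042,0.368],0.07],
    [[-0.225,-0.032,-0.002],[-0.24,-0.053,0.459],0.07],
  ],
)

```text
time: 1.65
tool_pos: [0.4315, -0.0908, 0.3605]
tool_rot: [2.896, -0.004, 1.369]
contact_force: [0.4, 0.1, -0.3]
opening: 0.0703
grip_force: 0.0
```

Request:
arm_command(
  moves=[
    [[-0.04,0.015,0.01],[-0.05,-0.02,0.05],0.07],
    [[-0.08,0.03,0.02],[-0.1,-0.04,0.1],0.07],
    [[-0.12,0.045,0.04],[-0.15,-0.06,0.15],0.07],
    [[-0.16,0.06,0.065],[-0.2,-0.08,0.2],0.07],
    [[-0.2,0.07,0.09],[-0.243,-0.092,0.24],0.07],
  ],
)

```text
time: 2.15
tool_pos: [0.4806, -0.3045, 0.289]
tool_rot: [2.652, -0.003, 1.113]
contact_force: [0.6, 0.2, 0.9]
opening: 0.0701
grip_force: 0.0
```

Request:
arm_command(
  moves=[
    [[0,0,0],[0,0,0],0.07],
    [[0,0,0],[0,0,0],0.07],
    [[0,0,0],[0,0,0],0.07],
    [[0,0,0],[0,0,0],0.07],
    [[0,0,0],[0,0,0],0.07],
  ],
)

```text
time: 2.65
tool_pos: [0.4808, -0.3021, 0.2906]
tool_rot: [2.653, -0.003, 1.117]
contact_force: [-0.5, 0.6, -0.1]
opening: 0.0696
grip_force: 0.0
```

```bash
python3 - <<'E'
from h import *
s=now()[2];print(s['time'],s['tool_pos'],s['tool_rot'],s['qpos'].round(2))
m=robot.camera_model("wrist");print(m);im=robot.read_camera("wrist");cv2.imwrite("pics/w2.png",im[:,:,::-1])
c=rel((.537,-.359,.167),-26.7,28)
E
```

```text
2.65 [ 0.48076119 -0.30207195  0.29061386] [ 2.65294026e+00 -2.57127248e-03  1.11707399e+00] [-0.78  0.12  1.74  0.21  0.82 -0.44]
{'fx': 309.70691628693146, 'fy': 309.70691628693146, 'cx': 310.9324352534646, 'cy': 201.8834276343867, 'R': array([[ 0.7935667 , -0.38689252,  0.46964462],
       [-0.54233273, -0.79969888,  0.25759835],
       [ 0.2759114 , -0.45912512, -0.84443888]]), 't': array([-0.63567872, -0.024568  ,  0.14900562])}
[-0.0269, 0.0088, 0.1634] [-0.0002, -0.008, 0.0094] [ 0.545 -0.363  0.15 ]
```

View pics/w2.png

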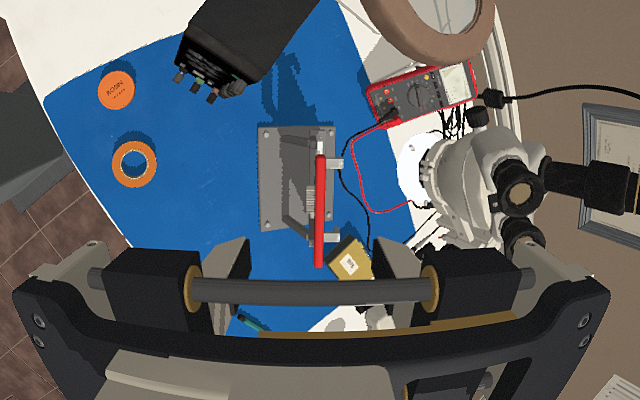

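The red bar runs from (320,155) to (319,267), aligned with the image column, and the hooks point right. I triangulate its ends against the top view.

```bash
python3 - <<'E'
from h import *
m=robot.camera_model("wrist");T=robot.camera_model("top");S=robot.camera_model("scene")
im=cv2.imread("pics/w2.png")[:,:,::-1].copy()
o=big(mask(im,'red',(300,140,340,275)));print(cv2.boundingRect(o))
for y in(160,190,220,250,262):x=np.flatnonzero(o[y]);print(y,x.min(),x.max()+1)
y,x=np.nonzero(o);a=(x[y<y.min()+4].mean(),y.min()+1);b=(x[y>y.max()-4].mean(),y.max()-1)
P=[tri(fray(m,a),ray(T,(384,171))),tri(fray(m,b),ray(T,(427,191.5)))]
Q=[tri(fray(m,a),ray(T,(384,171)),ray(S,(381,197.5))),tri(fray(m,b),ray(T,(427,191.5)),ray(S,(407.5,219.5)))]
for Z in(P,Q):
    d=Z[1][0]-Z[0][0];print(Z,np.linalg.norm(d),np.degrees(np.arctan2(d[1],d[0]))+90,(Z[0][0]+Z[1][0])/2)
A,B=[plane(fray(m,c),.172) for c in(a,b)];d=B-A;print((A+B)/2,np.degrees(np.arctan2(d[1],d[0]))+90,np.linalg.norm(d))
E
```

```text
(314, 155, 12, 113)
160 316 326
190 316 325
220 315 324
250 314 323
262 314 323
[(array([ 0.56320866, -0.30458529,  0.16884209]), [np.float64(0.0020269409770508036), np.float64(0.0020269409770508067)]), (array([ 0.50997703, -0.41025669,  0.16908282]), [np.float64(1.387959872584001e-05), np.float64(1.3879598725755591e-05)])] 0.11832205227272491 -26.736533948160016 [ 0.53659285 -0.35742099  0.16896246]
[(array([ 0.56482647, -0.30634206,  0.16539354]), [np.float64(0.0022383886484336605), np.float64(0.002346690490121631), np.float64(0.0017773028329660175)]), (array([ 0.51008096, -0.41092436,  0.16735998]), [np.float64(0.0006100169428215888), np.float64(0.0002248158174308096), np.float64(0.0005387469693546449)])] 0.11806097960129798 -27.6306280371155 [ 0.53745371 -0.35863321  0.16637676]
[ 0.53625889 -0.35484713  0.172     ] -26.927985283051996 0.11896269090607488
```

Grip is at (0.537, −0.358, 0.168), yaw −26.9°. All the views agree within 2 mm. Approaching.

Request:
arm_command(
  moves=[
    [[-0.013,0.004,0.02],[0,-0.004,0.004],0.07],
    [[-0.026,0.009,0.05],[0,-0.008,0.01],0.07],
    [[-0.026,0.009,0.08],[0,-0.008,0.011],0.07],
    [[-0.026,0.009,0.1],[0,-0.008,0.012],0.07],
    [[-0.026,0.009,0.11],[0,-0.008,0.012],0.07],
  ],
)

```text
time: 3.2
tool_pos: [0.5226, -0.3515, 0.1948]
tool_rot: [2.657, -0.002, 1.102]
contact_force: [-0.2, -0.4, 0.2]
opening: 0.0702
grip_force: 0.0
```

Request:
arm_command(
  moves=[
    [[0,0,0.01],[0,0,0],0.07],
    [[0,0,0.01],[0,0,0],0.07],
    [[0,0,0.01],[0,0,0],0.07],
    [[0,0,0.01],[0,0,0],0.07],
    [[0,0,0.01],[0,0,0],0.07],
  ],
)

```text
time: 3.7
tool_pos: [0.5267, -0.3544, 0.1887]
tool_rot: [2.653, -0.001, 1.101]
contact_force: [-0.2, 0.0, 0.1]
opening: 0.0698
grip_force: 0.0
```

```bash
python3 - <<'E'
from h import *
s=now()[2];print(s['time'],s['tool_pos'],s['tool_rot'],s['contact_force'])
m=robot.camera_model("wrist");im=robot.read_camera("wrist");cv2.imwrite("pics/w3.png",im[:,:,::-1])
c=rel((.537,-.358,.168),-26.9,28)
E
```

```text
3.7 [ 0.52666511 -0.35437045  0.18869589] [ 2.65298520e+00 -1.13700931e-03  1.10111702e+00] [-0.15573042  0.03219446  0.05251968]
[0.0013, 0.0, 0.0422] [-0.0004, -0.0011, -0.0008] [ 0.545 -0.362  0.151]
```

View pics/w3.png

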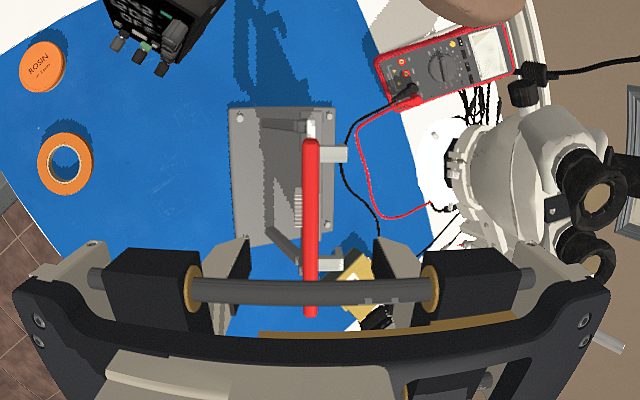

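The bar at column 310 lies midway between the finger tips (columns 250 and 378). I advance 42 mm and close.

Request:
arm_command(
  moves=[
    [[0,0,0.012],[0,0,0],0.07],
    [[0,0,0.024],[0,0,0],0.07],
    [[0.001,0,0.034],[0,0,0],0.07],
    [[0.001,0,0.042],[0,0,0],0.07],
    [[0.001,0,0.042],[0,0,0],0.07],
  ],
)

```text
time: 4.25
tool_pos: [0.5445, -0.3618, 0.1485]
tool_rot: [2.657, -0.003, 1.101]
contact_force: [-0.1, -0.2, 0.9]
opening: 0.0699
grip_force: 0.0
```

Request:
arm_command(
  moves=[
    [[0,0,0],[0,0,0],0.05],
    [[0,0,0],[0,0,0],0.035],
    [[0,0,0],[0,0,0],0.025],
    [[0,0,0],[0,0,0],0.018],
    [[0,0,0],[0,0,0],0.012],
  ],
  squeeze=30,
)

```text
time: 4.75
tool_pos: [0.5446, -0.3622, 0.1509]
tool_rot: [2.654, -0.002, 1.101]
contact_force: [-0.5, -0.6, -0.5]
opening: 0.0348
grip_force: 0.0
```

Request:
arm_command(
  moves=[
    [[0,0,0],[0,0,0],0.008],
    [[0,0,0],[0,0,0],0.004],
    [[0,0,0],[0,0,0],0.0],
    [[0,0,0],[0,0,0],0.0],
    [[0,0,0],[0,0,0],0.0],
  ],
)

```text
time: 5.25
tool_pos: [0.5447, -0.3622, 0.1506]
tool_rot: [2.654, -0.002, 1.101]
contact_force: [0.4, -0.8, 0.0]
opening: 0.0097
grip_force: 30.0
```

The grip holds at 9.7 mm (the bar is 10 mm) with little side force. I slide it up the slope.

Request:
arm_command(
  moves=[
    [[0,0,-0.004],[0,0,0],0.0],
    [[0,0,-0.01],[0,0,0],0.0],
    [[0,0,-0.018],[0,0,0],0.0],
    [[0,0,-0.026],[0,0,0],0.0],
    [[0,0,-0.034],[0,0,0],0.0],
  ],
)

```text
time: 5.75
tool_pos: [0.53, -0.3548, 0.1814]
tool_rot: [2.654, -0.002, 1.101]
contact_force: [1.7, -1.0, -3.1]
opening: 0.0098
grip_force: 30.0
```

Request:
arm_command(
  moves=[
    [[0,0,-0.012],[0,0,0],0.0],
    [[0,0,-0.026],[0,0,0],0.0],
    [[0,0,-0.04],[0,0,0],0.0],
    [[0,0,-0.055],[0,0,0],0.0],
    [[0,0,-0.07],[0,0,0],0.0],
  ],
)

```text
time: 6.25
tool_pos: [0.5001, -0.3395, 0.2434]
tool_rot: [2.656, -0.002, 1.102]
contact_force: [-0.8, -0.6, -1.8]
opening: 0.0099
grip_force: 30.0
```

Request:
arm_command(
  moves=[
    [[0,0,-0.015],[0,0,0],0.0],
    [[0,0,-0.03],[0,0,0],0.0],
    [[0,0,-0.045],[0,0,0],0.0],
    [[0,0,-0.06],[0,0,0],0.0],
    [[0,0,-0.07],[0,0,0],0.0],
  ],
)

```text
time: 6.75
tool_pos: [0.4709, -0.3249, 0.3057]
tool_rot: [2.655, -0.001, 1.101]
contact_force: [-0.5, -0.1, -3.0]
opening: 0.0096
grip_force: 30.0
```

```bash
python3 - <<'E'
from h import *
s=now()[2];print(s['time'],s['tool_pos'],s['tool_rot'],s['contact_force'],s['torque'],s['opening'])
im=robot.read_camera("wrist");cv2.imwrite("pics/w4.png",im[:,:,::-1])
a=rel((.43,-.26,.42),-23,14)
b=rel((.41,-.06,.43),-12,0,a=a)
c=rel((.42,.10,.40),-7.3,0,a=b)
E
```

```text
6.75 [ 0.47085207 -0.32490101  0.30568291] [ 2.65453407e+00 -1.26488434e-03  1.10127295e+00] [-0.52350599 -0.09558704 -3.04465902] [ 0.20279543  0.54555725 -0.01541134] 0.009576924740415813
[0.0399, -0.0099, -0.1123] [0.2448, 0.024, -0.0639] [ 0.434 -0.262  0.402]
[0.1763, -0.0959, -0.0336] [0.2436, 0.0235, -0.191] [ 0.41  -0.06   0.411]
[0.1586, -0.0235, 0.03] [0.0, 0.0, -0.082] [0.42  0.1   0.381]
```

View pics/w4.png

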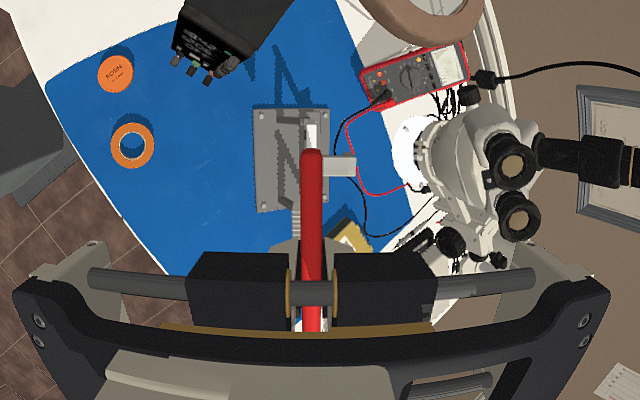

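The carrier is held square: the bar is at column 312, one hook shows at (340,166), and the stand is empty. I carry it high, on the robot's side of the black box.

Request:
arm_command(
  moves=[
    [[0.008,-0.002,-0.015],[0.03,0,-0.01],0.0],
    [[0.016,-0.004,-0.035],[0.08,0.005,-0.02],0.0],
    [[0.024,-0.006,-0.06],[0.14,0.012,-0.035],0.0],
    [[0.032,-0.008,-0.088],[0.19,0.018,-0.05],0.0],
    [[0.04,-0.01,-0.112],[0.245,0.024,-0.064],0.0],
  ],
)

```text
time: 7.3
tool_pos: [0.4344, -0.2615, 0.3998]
tool_rot: [2.902, -0.001, 1.17]
contact_force: [0.2, -0.3, -2.8]
opening: 0.0096
grip_force: 30.0
```

Request:
arm_command(
  moves=[
    [[0.035,-0.015,-0.012],[0.05,0.005,-0.035],0.0],
    [[0.07,-0.033,-0.022],[0.1,0.01,-0.075],0.0],
    [[0.105,-0.052,-0.028],[0.15,0.015,-0.115],0.0],
    [[0.14,-0.073,-0.031],[0.2,0.02,-0.155],0.0],
    [[0.176,-0.096,-0.034],[0.244,0.024,-0.191],0.0],
  ],
)

```text
time: 7.8
tool_pos: [0.4103, -0.0593, 0.4088]
tool_rot: [-3.138, -0.002, 1.362]
contact_force: [1.0, 0.1, -2.4]
opening: 0.0098
grip_force: 30.0
```

Request:
arm_command(
  moves=[
    [[0.035,-0.005,0.004],[0,0,-0.016],0.0],
    [[0.07,-0.01,0.01],[0,0,-0.033],0.0],
    [[0.105,-0.015,0.018],[0,0,-0.05],0.0],
    [[0.135,-0.02,0.025],[0,0,-0.066],0.0],
    [[0.159,-0.024,0.03],[0,0,-0.082],0.0],
  ],
)

```text
time: 8.3
tool_pos: [0.4197, 0.1017, 0.3787]
tool_rot: [-3.139, -0.003, 1.445]
contact_force: [-0.1, -0.8, -2.1]
opening: 0.0096
grip_force: 30.0
```

Request:
arm_command(
  moves=[
    [[0,0,0],[0,0,0],0.0],
    [[0,0,0],[0,0,0],0.0],
    [[0,0,0],[0,0,0],0.0],
    [[0,0,0],[0,0,0],0.0],
    [[0,0,0],[0,0,0],0.0],
  ],
)

```text
time: 8.8
tool_pos: [0.4204, 0.0992, 0.3795]
tool_rot: [-3.14, -0.002, 1.442]
contact_force: [1.0, 0.0, -2.3]
opening: 0.0097
grip_force: 30.0
```

```bash
python3 - <<'E'
from h import *
s=now()[2];print(s['time'],s['tool_pos'],s['tool_rot'],s['contact_force'],s['torque'],s['opening'])
im=robot.read_camera("wrist");cv2.imwrite("pics/w5.png",im[:,:,::-1])
cv2.imwrite("pics/s5.png",robot.read_camera("scene")[:,:,::-1])
E
```

```text
8.8 [0.4203581  0.099209   0.37949085] [-3.13988893e+00 -2.37694341e-03  1.44189901e+00] [ 0.95529505  0.00652734 -2.26273938] [-0.1181839   0.0565806   0.05019157] 0.009732923395133772
```

View pics/w5.png

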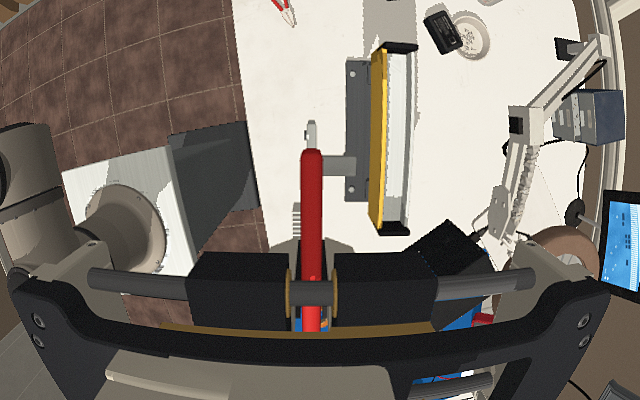

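The carrier is upright and the lip (yellow band at columns 370–385, rows 48–232) is in clear view from a still arm. The hook end is at (356,165). I measure the lip again.

```bash
python3 - <<'E'
from h import *
m=robot.camera_model("wrist")   # arm held still since picture
T=robot.camera_model("top")
im=cv2.imread("pics/w5.png")[:,:,::-1].copy()
o=big(mask(im,'yel',(360,35,400,245)));bx=cv2.boundingRect(o);print(bx)
ys=np.arange(60,222,9);xr=np.array([np.flatnonzero(o[y]).max()+1 for y in ys])
xl=np.array([np.flatnonzero(o[y]).min() for y in ys]);print(xr,xl)
for z in(.149,.155):
    p=np.array([plane(fray(m,q),z) for q in zip(xr,ys)]);k=np.polyfit(p[:,1],p[:,0],1)
    print(z,'rear edge x at y=.123',np.polyval(k,.123).round(4),'yaw',-np.degrees(np.arctan(k[0])),np.abs(np.polyval(k,p[:,1])-p[:,0]).max())
    for y in(bx[1],bx[1]+bx[3]-1): print(' end',plane(fray(m,(np.flatnonzero(o[y]).max()+1,y)),z).round(4))
p=np.array([plane(fray(m,q),.075) for q in zip(xl,ys)]);k=np.polyfit(p[:,1],p[:,0],1);print('front bottom',np.polyval(k,.123),-np.degrees(np.arctan(k[0])))
# top view: lip line heights by intersecting the wrist's lip-plane with top rays
c=fray(m,(xr[0],ys[0]))[0];n=np.cross(fray(m,(xr[0],ys[0]))[1],fray(m,(xr[-1],ys[-1]))[1])
for q in((161.3,186),(211,192.3),(260.8,198.2)):
    C,d=ray(T,q);print('x top',(C+d*(n@(c-C))/(n@d)).round(4))
# hook end check: expected carrier point(27,45,8)
p0,R,_=now();Tm=R*Fl.inv();g=p0+R.apply([0,0,-.019]);org=g-Tm.apply([0,0,.049]);X=org+Tm.apply([.027,.045,.008])
C=np.array(m['R'])@X+m['t'];th=np.arccos(C[2]/np.linalg.norm(C));print('hook end px',C[:2]/np.linalg.norm(C[:2])*th*m['fx']+[m['cx'],m['cy']],'yaw car',Tm.as_euler('zyx',degrees=True))
E
```

```text
(368, 48, 19, 181)
[387 387 386 387 387 387 387 386 386 386 386 385 385 384 384 383 383 382] [371 371 371 372 371 371 371 371 371 371 370 370 370 370 370 369 369 369]
0.149 rear edge x at y=.123 0.5206 yaw -6.936047501741569 0.0012212730156861973
 end [0.5324 0.2495 0.149 ]
 end [0.507  0.0119 0.149 ]
0.155 rear edge x at y=.123 0.5191 yaw -6.93604750174154 0.0012024341084767576
 end [0.5309 0.2484 0.155 ]
 end [0.5058 0.0145 0.155 ]
front bottom 0.5150971742217718 -6.466734359485611
x top [0.5276 0.2366 0.1774]
x top [0.5097 0.1137 0.1882]
x top [ 0.4941 -0.0059  0.1918]
hook end px [354.47374616 170.43561656] yaw car [-7.36550954  0.0865866   0.15010824]
```

```bash
python3 - <<'E'
from h import *
m=robot.camera_model("wrist");S=robot.camera_model("scene")
a,b=(386.5,60),(381.8,222)
c=fray(m,a)[0];n=np.cross(fray(m,a)[1],fray(m,b)[1])
im=cv2.imread("pics/scene0.png")[:,:,::-1].copy();o=big(mask(im,'yel',(215,140,300,205)))
for x in(235,245,255,265,272):
    y=np.flatnonzero(o[:,x]).min();C,d=ray(S,(x+.5,y));print(x,y,(C+d*(n@(c-C))/(n@d)).round(4))
t=rel((.5045,.1265,.33),-7,0)
u=rel((.5045,.1265,.245),-7,0,a=t)
E
```

```text
235 157 [0.5292 0.2074 0.1544]
245 162 [0.5236 0.1575 0.1532]
255 167 [0.5182 0.1096 0.1521]
265 172 [0.5131 0.0636 0.151 ]
272 175 [0.509  0.0317 0.1525]
[0.0375, 0.0801, 0.0684] [-0.0018, -0.0024, -0.0064] [0.504 0.126 0.311]
[0.0, 0.0, 0.085] [0.0, 0.0, 0.0] [0.504 0.126 0.226]
```

Lip height from wrist and scene views is 0.151–0.154, which agrees with the given 0.155. Lip centre x is about 0.5165. I go over the rail.

Request:
arm_command(
  moves=[
    [[0.008,0.016,0],[0,0,0],0.0],
    [[0.016,0.032,0.005],[0,0,0],0.0],
    [[0.024,0.05,0.02],[0,0,0],0.0],
    [[0.032,0.067,0.035],[0,0,-0.003],0.0],
    [[0.0375,0.08,0.05],[-0.002,-0.002,-0.006],0.0],
  ],
)

```text
time: 9.4
tool_pos: [0.5054, 0.1271, 0.3284]
tool_rot: [3.142, -0.0, 1.449]
contact_force: [1.1, 0.3, -2.5]
opening: 0.0101
grip_force: 30.0
```

Request:
arm_command(
  moves=[
    [[0,0,0.015],[0,0,0],0.0],
    [[0,0,0.035],[0,0,0],0.0],
    [[0,0,0.06],[0,0,0],0.0],
    [[0,0,0.085],[0,0,0],0.0],
    [[0,0,0.098],[0,0,0],0.0],
  ],
)

```text
time: 9.9
tool_pos: [0.5034, 0.1268, 0.229]
tool_rot: [-3.138, 0.0, 1.449]
contact_force: [0.4, -0.2, -1.6]
opening: 0.0097
grip_force: 30.0
```

Request:
arm_command(
  moves=[
    [[0,0,0],[0,0,0],0.0],
    [[0,0,0],[0,0,0],0.0],
    [[0,0,0],[0,0,0],0.0],
    [[0,0,0],[0,0,0],0.0],
    [[0,0,0],[0,0,0],0.0],
  ],
)

```text
time: 10.4
tool_pos: [0.5046, 0.1272, 0.2319]
tool_rot: [3.14, -0.001, 1.449]
contact_force: [-0.5, 0.3, -2.5]
opening: 0.0097
grip_force: 30.0
```

```bash
python3 - <<'E'
from h import *
s=now()[2];print(s['time'],s['tool_pos'],s['tool_rot'],s['contact_force'],s['torque'],s['opening'])
w=robot.read_camera("wrist")[:,:,::-1];sc=robot.read_camera("scene")[:,:,::-1];cv2.imwrite("pics/w6.png",w);cv2.imwrite("pics/s6.png",sc)
A=cv2.resize(w[20:320,200:460],None,fx=1.5,fy=1.5,interpolation=cv2.INTER_CUBIC)
B=cv2.resize(sc[100:220,200:320],None,fx=3.4,fy=3.4,interpolation=cv2.INTER_CUBIC);B=cv2.copyMakeBorder(B,0,max(0,A.shape[0]-B.shape[0]),0,0,0)[:A.shape[0]]
C=np.hstack([A,B]);print(C.shape);cv2.imwrite("pics/c6.png",C[:600,:800])
E
```

```text
10.4 [0.50458216 0.12717735 0.23192018] [ 3.14038999e+00 -7.52271001e-04  1.44931055e+00] [-0.45632053  0.30667707 -2.49158591] [-0.06179431  0.11077789  0.01396849] 0.00966109726051904
(450, 798, 3)
```

View pics/c6.png

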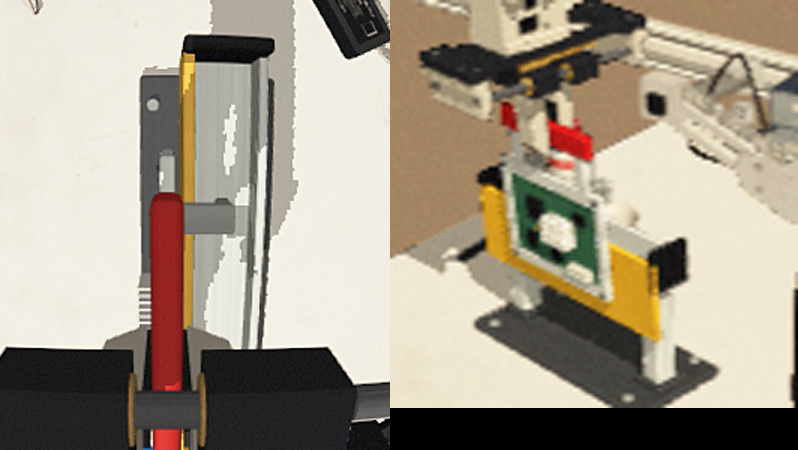

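The hook is over the channel (arm at columns 183–235 of the crop, lip at 183–195). In the scene view the frame hangs in front of the plate. I check the x clearance numerically.

```bash
python3 - <<'E'
from h import *
m=robot.camera_model("wrist");p0,R,_=now();org=p0+R.apply([0,0,-.068]);Tm=R*Fl.inv()
im=cv2.imread("pics/w6.png")[:,:,::-1].copy();o=big(mask(im,'yel',(310,40,345,240)))
ys=[60,70,80,90,110,170,185,200,215];xr=[np.flatnonzero(o[y]).max()+1 for y in ys];print(xr)
P=np.array([plane(fray(m,q),.155) for q in zip(xr,ys)]);print('lip rear edge in carrier x,y', (Tm.inv().apply(P-org)*1000).round(1)[:,:2].tolist())
for q in((357,157),(357,174),(350,165)):print('hook end',(Tm.inv().apply(plane(fray(m,q),org[2]+.008)-org)*1000).round(1))
print('org',org)
E
```

```text
Traceback (most recent call last):
ValueError: zero-size array to reduction operation maximum which has no identity
```

```bash
python3 - <<'E'
from h import *
m=robot.camera_model("wrist");p0,R,_=now();org=p0+R.apply([0,0,-.068]);Tm=R*Fl.inv()
im=cv2.imread("pics/w6.png")[:,:,::-1].copy();o=mask(im,'yel',(310,40,345,240))
ys=[y for y in range(58,236,12) if o[y].sum()>2];xr=[np.flatnonzero(o[y]).max()+1 for y in ys];print(xr)
P=np.array([plane(fray(m,q),.155) for q in zip(xr,ys)]);print('lip rear edge in carrier x,y', (Tm.inv().apply(P-org)*1000).round(1)[:,:2].tolist())
for q in((357,157),(357,174),(350,165)):print('hook end',(Tm.inv().apply(plane(fray(m,q),org[2]+.008)-org)*1000).round(1))
print('org',org)
E
```

```text
[np.int64(330), np.int64(330), np.int64(330), np.int64(329), np.int64(329), np.int64(329), np.int64(329), np.int64(329), np.int64(329), np.int64(329), np.int64(328), np.int64(328), np.int64(328), np.int64(328)]
lip rear edge in carrier x,y [[15.1, 120.3], [15.2, 111.0], [15.2, 101.8], [14.5, 92.6], [14.5, 83.5], [14.6, 74.4], [14.7, 65.2], [14.8, 56.1], [14.9, 46.8], [15.2, 27.9], [14.5, 18.3], [14.7, 8.4], [14.9, -1.7], [15.1, -12.1]]
hook end [13.5 68.2  8. ]
hook end [13.6 63.5  8. ]
hook end [11.6 66.   8. ]
org [0.5043505  0.12712468 0.29958795]
```

The lip spans 8.8–14.8 mm in carrier x, the ideal being 9–15, and it is parallel. I lower gently; about 47 mm to go.

Request:
arm_command(
  moves=[
    [[0,0,0.005],[0,0,0],0.0],
    [[0,0,0.013],[0,0,0],0.0],
    [[0,0,0.021],[0,0,0],0.0],
    [[0,0,0.028],[0,0,0],0.0],
    [[0,0,0.034],[0,0,0],0.0],
  ],
)

```text
time: 11.0
tool_pos: [0.504, 0.1271, 0.1962]
tool_rot: [-3.141, -0.0, 1.449]
contact_force: [-0.4, 0.5, -2.2]
opening: 0.0097
grip_force: 30.0
```

Request:
arm_command(
  moves=[
    [[0,0,0.002],[0,0,0],0.0],
    [[0,0,0.004],[0,0,0],0.0],
    [[0,0,0.006],[0,0,0],0.0],
    [[0,0,0.008],[0,0,0],0.0],
    [[0,0,0.009],[0,0,0],0.0],
  ],
)

```text
time: 11.5
tool_pos: [0.5043, 0.1272, 0.1882]
tool_rot: [3.142, -0.0, 1.449]
contact_force: [-0.3, -0.3, -2.1]
opening: 0.0101
grip_force: 30.0
```

Request:
arm_command(
  moves=[
    [[0,0,0.001],[0,0,0],0.0],
    [[0,0,0.0015],[0,0,0],0.0],
    [[0,0,0.002],[0,0,0],0.0],
    [[0,0,0.0025],[0,0,0],0.0],
    [[0,0,0.003],[0,0,0],0.0],
  ],
)

```text
time: 12.0
tool_pos: [0.5043, 0.1271, 0.1853]
tool_rot: [3.141, -0.0, 1.449]
contact_force: [-0.7, -0.4, 1.2]
opening: 0.0093
grip_force: 30.0
```

The force turned from −2.1 to +1.2 N at TCP height 0.1853, against 0.185 expected. I press down 1 mm more, and take one look before letting go.

Request:
arm_command(
  moves=[
    [[0,0,0.0005],[0,0,0],0.0],
    [[0,0,0.001],[0,0,0],0.0],
    [[0,0,0.001],[0,0,0],0.0],
    [[0,0,0.001],[0,0,0],0.0],
    [[0,0,0.001],[0,0,0],0.0],
  ],
)

```text
time: 12.5
tool_pos: [0.5045, 0.127, 0.1852]
tool_rot: [3.141, -0.0, 1.449]
contact_force: [-3.1, -2.0, 5.4]
opening: 0.01
grip_force: 30.0
```

```bash
python3 - <<'E'
from h import *
s=now()[2];print(s['tool_pos'],s['contact_force'],s['torque'])
w=robot.read_camera("wrist")[:,:,::-1];sc=robot.read_camera("scene")[:,:,::-1]
A=cv2.resize(w[20:320,200:460],None,fx=1.5,fy=1.5,interpolation=cv2.INTER_CUBIC)
B=cv2.resize(sc[100:220,200:320],None,fx=3.4,fy=3.4,interpolation=cv2.INTER_CUBIC);B=cv2.copyMakeBorder(B,0,42,0,0,0)
cv2.imwrite("pics/c7.png",np.hstack([A,B[:450]]))
E
```

```text
[0.50445835 0.12698279 0.18517957] [-3.1227641  -1.99983945  5.41958762] [-0.21692002  0.53574965  0.03264046]
```

View pics/c7.png

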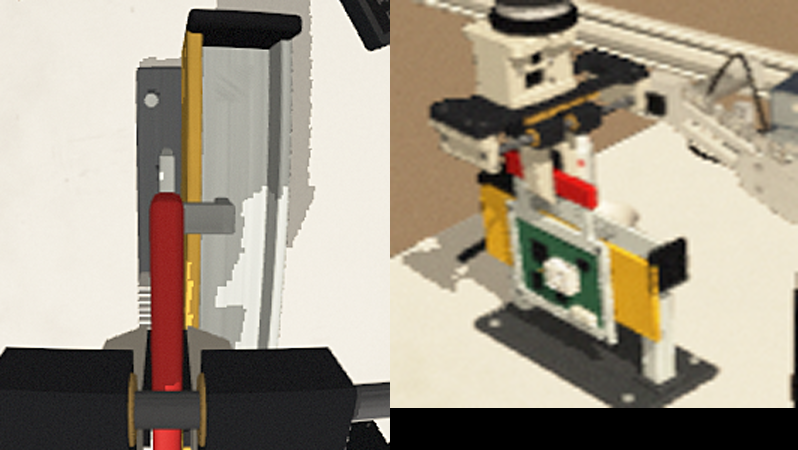

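Seated: the hook arm (columns 183–235) crosses the lip with its prong in the channel, and the frame hangs in front of the plate. I release slowly.

Request:
arm_command(
  moves=[
    [[0,0,-0.0006],[0,0,0],0.01],
    [[0,0,-0.0006],[0,0,0],0.011],
    [[0,0,-0.0006],[0,0,0],0.013],
    [[0,0,-0.0006],[0,0,0],0.015],
    [[0,0,-0.0006],[0,0,0],0.017],
  ],
  squeeze=5,
)

```text
time: 13.1
tool_pos: [0.5043, 0.1273, 0.1847]
tool_rot: [-3.141, -0.001, 1.449]
contact_force: [0.0, -0.1, -0.3]
opening: 0.0164
grip_force: 0.1
```

Request:
arm_command(
  moves=[
    [[0,0,0],[0,0,0],0.022],
    [[0,0,0],[0,0,0],0.028],
    [[0,0,0],[0,0,0],0.036],
    [[0,0,0],[0,0,0],0.045],
    [[0,0,0],[0,0,0],0.055],
  ],
)

```text
time: 13.6
tool_pos: [0.5043, 0.1271, 0.1848]
tool_rot: [-3.142, -0.0, 1.449]
contact_force: [-0.1, -0.4, 0.5]
opening: 0.0474
grip_force: 0.0
```

Request:
arm_command(
  moves=[
    [[0,0,0],[0,0,0],0.06],
    [[0,0,0],[0,0,0],0.065],
    [[0,0,0],[0,0,0],0.065],
    [[0,0,0],[0,0,0],0.065],
    [[0,0,0],[0,0,0],0.065],
  ],
)

```text
time: 14.1
tool_pos: [0.5043, 0.1272, 0.1848]
tool_rot: [-3.142, -0.0, 1.449]
contact_force: [0.1, -1.0, -0.5]
opening: 0.0651
grip_force: 0.0
```

Request:
arm_command(
  moves=[
    [[0,0,-0.01],[0,0,0],0.065],
    [[0,0,-0.025],[0,0,0],0.065],
    [[0,0,-0.045],[0,0,0],0.065],
    [[0,0,-0.065],[0,0,0],0.065],
    [[0,0,-0.09],[0,0,0],0.065],
  ],
)

```text
time: 14.6
tool_pos: [0.504, 0.1271, 0.2759]
tool_rot: [-3.141, -0.0, 1.449]
contact_force: [-0.6, 0.1, -0.4]
opening: 0.0648
grip_force: 0.0
```

Request:
arm_command(
  moves=[
    [[0,-0.01,-0.02],[0,0,0],0.065],
    [[0,-0.03,-0.05],[0,0,0],0.065],
    [[0,-0.05,-0.08],[0,0,0],0.065],
    [[0,-0.06,-0.09],[0,0,0],0.065],
    [[0,-0.06,-0.09],[0,0,0],0.065],
  ],
)

```text
time: 15.1
tool_pos: [0.4445, 0.1346, 0.3668]
tool_rot: [3.138, -0.002, 1.45]
contact_force: [-0.2, -0.5, -0.8]
opening: 0.0649
grip_force: 0.0
```

```bash
python3 - <<'E'
from h import *
s=now()[2];print(s['time'],s['tool_pos'],s['contact_force'],s['torque'])
w=robot.read_camera("wrist")[:,:,::-1];sc=robot.read_camera("scene")[:,:,::-1]
A=cv2.resize(w[20:320,220:480],None,fx=1.5,fy=1.5,interpolation=cv2.INTER_CUBIC)
B=cv2.resize(sc[100:220,200:320],None,fx=3.4,fy=3.4,interpolation=cv2.INTER_CUBIC);B=cv2.copyMakeBorder(B,0,42,0,0,0)
cv2.imwrite("pics/c8.png",np.hstack([A,B[:450]]))
E
```

```text
15.1 [0.44446062 0.13463022 0.36681905] [-0.17058162 -0.47253379 -0.82001938] [-0.05946692  0.10455849  0.01745935]
```

View pics/c8.png

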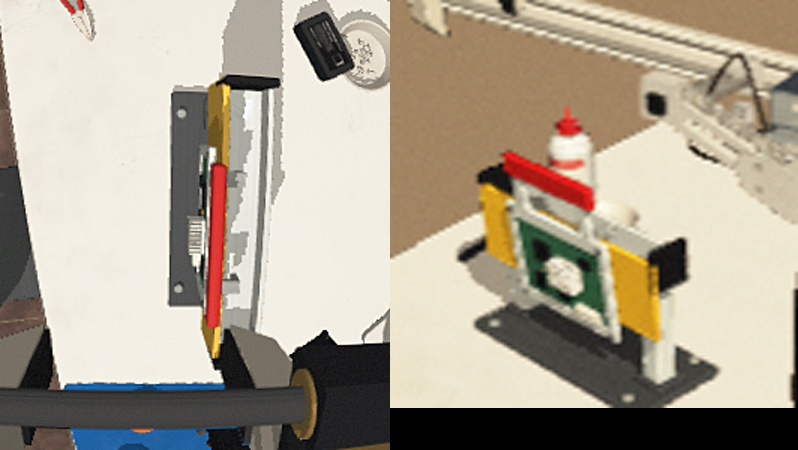

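The carrier hangs free. Both hooks cross the lip, at (238,178) and (230,285) in the wrist crop, and sit between the stops with the gripper clear. Handing in.

```bash
python3 -c "
from cell import robot
print(robot.hand_in())"
```

```text
the job is handed in; nothing more can be done
None
```

The carrier is hanging on the yellow rail with both hooks over the lip and in the channel between the stops, released with the gripper clear. I handed the job in at about 15 s, and the arm never went near the flux tin or the tape roll.

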